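# Bench-test a hold-to-run key switch

## Task

Bench-test the hold-to-run key switch on the grey control station: take the key with the rectangular bow out of the wooden rack, push it into the keyhole past the sticky sprung pins until its collar seats, and keep it pressed fully home against the sprung ejector for about half a second before you turn it. Then turn it a quarter turn clockwise as far as it goes, and finish still gripping it and holding it turned, for the switch springs back when let go and a colleague needs its contacts closed to take a reading. Leave the two other keys standing in the rack and do not disturb the multimeter.

Things in the scene. Friction and masses are not known exactly. Their poses are not given: they have to be found in the camera images.
- switch_key: the key to use, upright in one of the rack's three slots (which one varies): black rectangular paddle bow with a small window, 34 wide (x) x 10 thick (y), spanning z = 4 to 40 mm. Origin on the axis, underside of its 22 dia x 4 steel collar; z up. 60 g, alike when turned half a turn. Sits on its collar, 2 to 4 mm play in the slot; lift it 45 mm to clear the rack
- bow (a point): on the bow of the key to use, 29 mm above its origin, axes as the key's: where to centre the pads, closing along y on its 10 mm thickness, so that the fingertips stay 6 mm above the collar
- key_end (a point): rounded end of the shank (8 dia) of the key to use, 34 mm below its origin, axes as the key's. Two flat wings stand out from the shank, 16 across (along x) x 5 thick (y), 4.5 to 14 mm above this point, rounded underneath
- round_key: a key not needed, in another slot: round black disc bow, 35 dia x 10 thick, wings too wide for the keyhole. Origin and axes as the key to use; top at z = 39
- square_key: a key not needed, in another slot: T-shaped, a round black cross bar 51 long, 11 thick, along x, on a steel stem; its square shank is too thick for the keyhole. Origin and axes as the key to use; top at z = 36
- key_rack: fixed wooden block, 56 (x) x 190 (y) x 45 high, origin at the centre of its underside. Three slots in its top at y = -62, 0, +62, each 24 along y, 13 along x, 40 deep; the bows stand along y
- station: grey die-cast control station lying on its back, fixed: 110 (x) x 170 (y) x 58 high, origin at the centre of its underside, z up. On the lid: the key switch at y = -35 (steel bezel 41 dia, its rim 15 above the lid), a white pilot lamp at y = +45, corner screws; a grey cable gland stands 24 out of the +y end
- keyhole (a point): centre of the keyhole on the turning axis, at the seat plane where the collar comes to rest (72 above the bench); z up, x along the slot. Slot 18.5 (x) x 7.5 (y), with a 10.5 wide hole for the shank in its middle, 17 deep; around it a rim of 28 inner dia stands 1.5 above the seat. Insert the key with its x along this x, either way round
- pins (a point): in the slot, 10 mm below the seat: two sprung, sticky pins in its sides. As the wings pass (key some 25 to 8 mm above home) they resist with up to about 8 N: if it sticks, wiggle the key by a few degrees and push on, at up to 15 N
- ejector (a point): top of the sprung ejector pin at rest, 25 mm below the seat. Over the last 9 mm it pushes back on the shank with 3 to 6 N and lifts the key if let go. The key can turn only when home within about 2.5 mm (wings under the guide plate); once turned it cannot come out
- key_switch (a joint): angle of the switch (rad): 0 off, grows clockwise seen from above, stop at 1.571. A return spring of 0.04 N m at 0 and 0.12 N m at the stop turns it back to 0 when let go. The key has 0.1 to 0.3 rad of play in it, so the key itself is turned 1.7 to 2.0 to bring the switch to its stop; a short raised mark on the lid shows either end
- multimeter: orange and black hand multimeter, 149 x 75 x 41 high, loose on the bench, between rack and station; not to be disturbed. Origin at the centre of its underside
Not all that is in view belongs to the job. What is shaped like the round_key but pink or yellow is not meant.

How it is judged:
By the outcome, as a careful person would: the job done as asked, in the order asked, and still so for the second after the job is handed in, while the arm keeps its last pose, push and grip.
It also fails if it takes over 48 s, if anything falls off the work surface, if the arm or the gripper's body presses on something with over 40 N, if the wrist force passes 120 N, or if a joint passes its speed limit or range.

## Robot

A 6-joint arm with a two-finger parallel gripper is mounted at the origin on a cart in front of the work surface, level with it; the furniture and walls round the work are solid. World frame = base frame: x ahead of the robot, y to its left, z up, the work surface at z = 0. Lengths are in m, angles in rad, forces in N, time in s.
With the tool pointing down it reaches from about 0.3 to 0.775 m from the base axis. Payload 14.6 kg.
Tool frame: the origin (TCP) lies between the finger pads; the fingertips stand ctrl.tip_extent ahead of it and the grasp point (between the pads) lies 3 mm ahead of it (ctrl.tip_extent is the distance from the TCP to the fingertips, in m); z points along the fingers, y is the line along which they close (so a half turn about z gives the same grasp; the last joint's range is limited). The gripper opens to 94 mm and grips with 3 to 60 N. Pads are 16 mm wide; open, the fingers measure 119 mm over their backs; the gripper's body (75 mm by 177 mm) begins 78 mm behind the grasp point.
Start: joints at [1.11, 0.3, 1.521, -0, 1.321, -0.067], TCP at [0.211, 0.508, 0.207] pointing down, gripper open.
Joint ranges: [-3.03, 3.03], [-0.79, 2.21], [0.23, 2.52], [-1.04, 4.18], [0, 3.07], [-2.55, 2.55]. Speed limits (rad/s): [2.22, 2.22, 2.57, 3.14, 3.14, 3.14].

## Interface

Orientations are given as [roll, pitch, yaw] about the fixed x, y, z axes, in that order (R = Rz(yaw) Ry(pitch) Rx(roll)).
In Python, from station import ctrl, eyes gives the robot as it stands. The module is installed in compiled form; this text tells all that it offers.
- The arm moves only by the shell command python3 -m crank [OPENING] [FORCE], which reads ROWS from standard input. ROWS is a JSON list of rows, 1 to 10 of them, each written [[dx, dy, dz], [rx, ry, rz]]: dx, dy, dz in m, then a rotation vector rx, ry, rz in rad; each row shifts and turns the commanded pose from where the row before left it, along the tool's axes as they then stand; what a row does not reach is not made up. A row lasts 1/10 s, in which the tool goes at most 0.05 m and 0.15 rad, less where a joint would pass 70% of its speed; a pose out of reach is approached as far as the arm can. OPENING is the finger opening in m, set as the command begins (- or left out keeps the last). The fingers move at their own pace and stop on an object; FORCE is the grip in N (left out, the last holds). Time passes only in rows, so rows that do not move let the fingers close. It prints the time, the measured TCP pose, the force, the opening and the grip force at its end. Input that does not fit is refused with a message, and nothing moves.
- ctrl.get_obs(): the state, without advancing time (a new reading comes with each control period).
- eyes.camera(name): name is "scene" or "top" or "wrist"; returns a dict with "pixels" (480x640x3 uint8, blue, green, red), "fx", "fy", "cx", "cy" (pixels), "extrinsics" (4x4, takes a point from camera to world coordinates). Camera axes: x right, y up, looking along -z (the intrinsics and any distortion apply to the point x, -y, -z); pixel columns grow to the right and rows downward; lengths in m; the calibration is good to about 2 mm. A picture is of the moment at which its call begins. There is no depth.
- ctrl.hand_in(): hands the job in; it is judged then, once.
The state is a dict: "time_s": time; "qpos": joint angles; "joint_vel": joint speeds; "tau": joint torques, N m; "ee_pos": TCP position; "eef_rot": TCP orientation; "force": force on the tool from outside, world axes, zero at the start; "moment": the same for the moment, N m; "grip_width": finger opening in m; "grip_force": force on a finger pad.
Only numpy, scipy, OpenCV 4.12 (cv2) and the standard library are available. Lean on these libraries where they do the work, as an engineer would, in place of code of your own. Each camera call takes 0.05 s, during which the arm holds its last target. There are 200 camera calls.

## Working session

There is one attempt and no reset: what is moved stays moved. The work goes in short steps, Python scripts to look and compute and a shell command to move; the robot and the scene stay as the last step left them, time stands still between calls to the robot, and variables do not carry over. Pictures are saved under pics/ and viewed, at most 10 in all, crops included, and the job is handed in when it is done.

```bash
mkdir -p pics
cat > h.py <<'E'
import numpy as np, cv2
from station import ctrl, eyes
def ray(c,u,v):
    E=np.array(c["extrinsics"]);d=np.array([(u-c["cx"])/c["fx"],-(v-c["cy"])/c["fy"],-1.])
    return E[:3,3],E[:3,:3]@d
def plane(c,u,v,z):
    o,d=ray(c,u,v);return o+d*(z-o[2])/d[2]
def proj(c,p):
    E=np.array(c["extrinsics"]);q=E[:3,:3].T@(np.array(p)-E[:3,3]);return c["cx"]+c["fx"]*q[0]/-q[2],c["cy"]-c["fy"]*q[1]/-q[2]
def tri(rs):
    A=0;b=0
    for o,d in rs:
        d=d/np.linalg.norm(d);M=np.eye(3)-np.outer(d,d);A=A+M;b=b+M@o
    p=np.linalg.solve(A,b);return p,[np.linalg.norm(np.cross(p-o,d/np.linalg.norm(d))) for o,d in rs]
E
python3 - <<'E'
from h import *
import pickle
C={}
for n in("scene","top","wrist"):
    c=eyes.camera(n);C[n]=c;cv2.imwrite(f"pics/{n}0.png",c["pixels"]);print(n,[k for k in c],c["fx"],c["cx"],c["cy"],np.round(c["extrinsics"],3).tolist())
pickle.dump(C,open("c0.pkl","wb"))
o=ctrl.get_obs();print(o,ctrl.tip_extent)
E
```

```text
scene ['pixels', 'fx', 'fy', 'cx', 'cy', 'extrinsics'] 544.7142314009268 314.39685138681926 238.882902736132 [[0.8, 0.425, -0.424, 0.138], [-0.6, 0.562, -0.569, -0.549], [-0.003, 0.709, 0.705, 0.703], [0.0, 0.0, 0.0, 1.0]]
top ['pixels', 'fx', 'fy', 'cx', 'cy', 'extrinsics'] 526.0908077391766 326.5246816045437 234.8916525214942 [[0.021, 0.994, -0.108, 0.394], [-1.0, 0.023, 0.02, -0.035], [0.022, 0.107, 0.994, 1.041], [0.0, 0.0, 0.0, 1.0]]
wrist ['pixels', 'fx', 'fy', 'cx', 'cy', 'extrinsics'] 382.8268336834383 322.06347096248743 245.8433852240669 [[0.384, -0.897, -0.219, 0.147], [0.923, 0.373, 0.092, 0.534], [-0.001, -0.238, 0.971, 0.384], [0.0, 0.0, 0.0, 1.0]]
{'time_s': 0.15, 'qpos': array([ 1.11036537e+00,  3.00340614e-01,  1.52143443e+00,  2.16932723e-05,
        1.32068552e+00, -6.65914181e-02]), 'joint_vel': array([ 0.00129231, -0.00239878, -0.00327489,  0.00176036, -0.00050584,
       -0.00050896]), 'tau': array([ 1.34145943e-03, -5.31951785e+01, -3.52824318e+01,  7.08410935e-02,
        2.35205214e-02, -1.40316442e-04]), 'ee_pos': array([0.21096195, 0.507722  , 0.20621994]), 'eef_rot': array([-3.14072807e+00, -7.87196425e-05,  2.74774770e+00]), 'force': array([ 0.34567032, -0.4021393 , -0.59908578]), 'moment': array([-0.01912949, -0.00107695,  0.0526725 ]), 'grip_force': 0.0, 'grip_width': 0.09392245514562225} 0.022
```

View pics/top0.png

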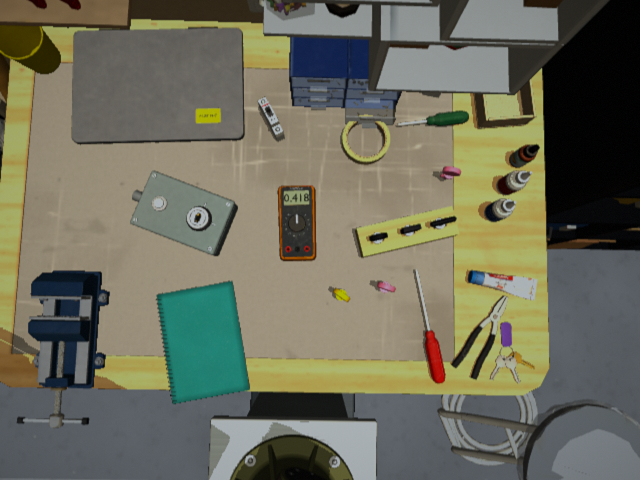

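View pics/scene0.png

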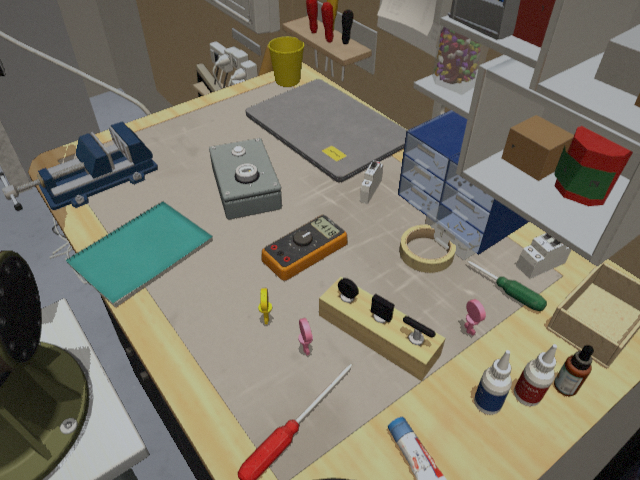

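Run:
```python
from h import *
import pickle
C=pickle.load(open("c0.pkl","rb"))
def cr(n,x,y,w,h): return cv2.resize(C[n]["pixels"][y:y+h,x:x+w],(400,300),interpolation=cv2.INTER_CUBIC)
im=np.vstack([np.hstack([cr("scene",320,265,133,100),cr("top",350,185,120,90)]),np.hstack([cr("scene",195,130,100,75),cr("top",125,165,120,90)])])
cv2.imwrite("pics/crop1.png",im)
for n,(x,y,w,h) in {"scene":(325,270,120,80),"top":(355,205,105,45)}.items():
    g=C[n]["pixels"][y:y+h,x:x+w].max(2);m=(g<60).astype(np.uint8)
    k,l,s,c=cv2.connectedComponentsWithStats(m)
    for i in range(1,k):
        if s[i,4]>25:
            r=cv2.minAreaRect(np.argwhere(l==i)[:,::-1].astype(np.float32));print(n,c[i]+[x,y],s[i]+[x,y,0,0,0],np.round(cv2.boxPoints(r)+[x,y],1).tolist())
```

```text
scene [347.60701754 288.1754386 ] [338 279  20  20 285] [[335.0, 286.0], [345.5, 275.5], [360.5, 290.5], [350.0, 301.0]]
scene [381.79217604 307.69437653] [371 295  23  27 409] [[365.5, 309.1], [374.7, 293.3], [397.6, 306.7], [388.4, 322.4]]
scene [418.80434783 326.53043478] [403 317  32  20 230] [[401.3, 321.1], [404.7, 314.9], [435.7, 332.0], [432.2, 338.3]]
top [442.1        221.43076923] [430 217  26  11 130] [[429.2, 222.6], [453.8, 214.4], [455.7, 220.1], [431.1, 228.3]]
top [409.80357143 228.83928571] [400 225  21   9 112] [[399.4, 227.9], [419.6, 223.9], [420.7, 229.7], [400.5, 233.7]]
top [357.4375  239.03125] [355 230   6  20  32] [[354.5, 230.1], [355.9, 229.8], [360.7, 248.8], [359.3, 249.2]]
top [377.76041667 236.40625   ] [369 233  19   8  96] [[368.5, 235.7], [386.1, 231.8], [387.2, 237.1], [369.7, 241.0]]
```

View pics/crop1.png

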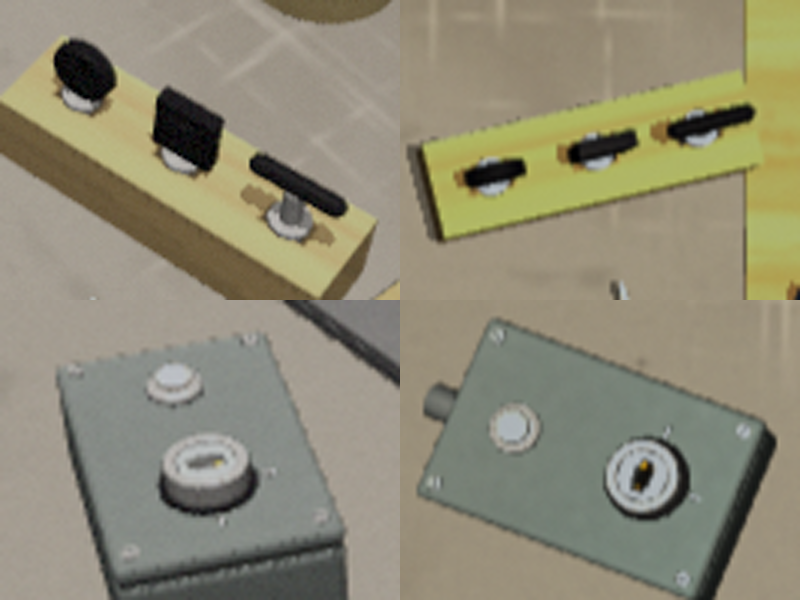

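Three keys stand in the rack (scene pixels): disc at (347,288) = round_key, rectangular paddle at (382,308), and the T-bar at (419,327) = square_key. The crop confirms the middle one is the switch_key. The bezel is at about scene (246,170) and top (198,218).

Run:
```python
from h import *
import pickle
C=pickle.load(open("c0.pkl","rb"));S=C["scene"];T=C["top"]
for n,a,b in[("round",(347.6,288.2),(377.8,236.4)),("switch",(381.8,307.7),(409.8,228.8)),("T",(418.8,326.5),(442.1,221.4)),("bezel",(246.5,170.2),(198.2,218.1)),("lamp",(238.5,150),(159,203))]:
    p,e=tri([ray(S,*a),ray(T,*b)]);print(n,p.round(4),np.round(e,4))
f=lambda x,y:(350+x*.3,185+y*.3)
for n,(a,b) in {"rackU":((425,145),(742,72)),"rackL":((442,240),(760,168))}.items():
    d=plane(T,*f(*b),.045)-plane(T,*f(*a),.045);print(n,plane(T,*f(*a),.045),np.arctan2(d[1],d[0])-np.pi/2+np.pi)
g=lambda x,y:(125+(x-400)*.3,165+(y-300)*.3)
s=[plane(T,*g(*q),.058) for q in((497,335),(743,430),(683,578),(432,483))]
print(np.round(s,4),[np.arctan2(*(s[i]-s[j])[1::-1]) for i,j in((0,1),(3,2),(1,2),(0,3))])
```

```text
round [ 0.4991 -0.1501  0.0644] [0.0004 0.0004]
switch [ 0.5148 -0.21    0.0655] [0.0002 0.0002]
T [ 0.5298 -0.2697  0.072 ] [0.0003 0.0003]
bezel [0.5254 0.1837 0.0721] [0.0005 0.0005]
lamp [0.5533 0.2601 0.0627] [0.0004 0.0004]
rackU [ 0.52117825 -0.34425168  0.045     ] 0.24814020546797622
rackL [ 0.46658027 -0.35348767  0.045     ] 0.24204062444866103
[[0.606  0.2738 0.058 ]
 [0.555  0.1327 0.058 ]
 [0.4703 0.1627 0.058 ]
 [0.5206 0.3053 0.058 ]] [np.float64(1.223430910296373), np.float64(1.2317239982927277), np.float64(-0.3409769848578516), np.float64(-0.3533584570482868)]
```

```bash
echo '[[[-0.0414,-0.018,0],[0,0,-0.005]],[[-0.0414,-0.018,0],[0,0,-0.005]],[[-0.0414,-0.018,0],[0,0,-0.005]],[[-0.0414,-0.018,0],[0,0,-0.005]],[[-0.0414,-0.018,0],[0,0,-0.005]],[[-0.0414,-0.018,0],[0,0,-0.005]],[[-0.0414,-0.018,0],[0,0,-0.005]],[[-0.0414,-0.018,0],[0,0,-0.005]],[[-0.0414,-0.018,0],[0,0,-0.005]],[[-0.0414,-0.018,0],[0,0,-0.005]]]' | python3 -m crank 0.06; echo '[[[0,0,0],[0,0,0]],[[0,0,0],[0,0,0]],[[0,0,0],[0,0,0]]]' | python3 -m crank
cat >> h.py <<'E'
def Rt(o):
    from scipy.spatial.transform import Rotation as R
    return R.from_euler("xyz",o["eef_rot"]).as_matrix()
def plan(p,ya=None):
    "tool-frame shift to world TCP p; ya: wanted world angle of tool y (mod pi) -> rotation about tool z"
    o=ctrl.get_obs();R=Rt(o);print("TCP",o["ee_pos"].round(4),"rot",o["eef_rot"].round(4),"yang",np.arctan2(R[1,1],R[0,1]).round(4),"q",o["qpos"].round(3),"t",o["time_s"],"F",o["force"].round(1),"w",o["grip_width"].round(4))
    print("shift",(R.T@(np.array(p)-o["ee_pos"])).round(4),"rz",None if ya is None else round(-((ya-np.arctan2(R[1,1],R[0,1])+np.pi/2)%np.pi-np.pi/2),4))
E
python3 - <<'E'
from h import *
import pickle
c=eyes.camera("wrist");pickle.dump(c,open("w1.pkl","wb"));cv2.imwrite("pics/w1.png",c["pixels"])
plan([.515,-.21,.2],.25);print(np.round(c["extrinsics"],3).tolist())
E
```

```text
time_s: 1.15
ee_pos: [0.5325, 0.1884, 0.2066]
eef_rot: [-3.142, -0.0, 2.798]
force: [0.6, 0.0, 0.5]
grip_width: 0.0598
grip_force: 0.0
time_s: 1.45
ee_pos: [0.5309, 0.1906, 0.2065]
eef_rot: [-3.141, -0.0, 2.798]
force: [0.1, 0.4, -0.0]
grip_width: 0.0599
grip_force: 0.0Traceback (most recent call last):
  File "<stdin>", line 4, in <module>
  File "h.py", line 20, in plan
    o=ctrl.get_obs();R=Rt(o);print("TCP",o["ee_pos"].round(4),"rot",o["eef_rot"].round(4),"yang",np.arctan2(R[1,1],R[0,1]).round(4),"q",o["qpos"].round(3),"t",o["time_s"],"F",o["force"].round(1),"w",o["grip_width"].round(4))
                                                                                                                                                                                                       ^^^^^^^^^^^^^^^^^^^^^
AttributeError: 'float' object has no attribute 'round'
```

View pics/w1.png

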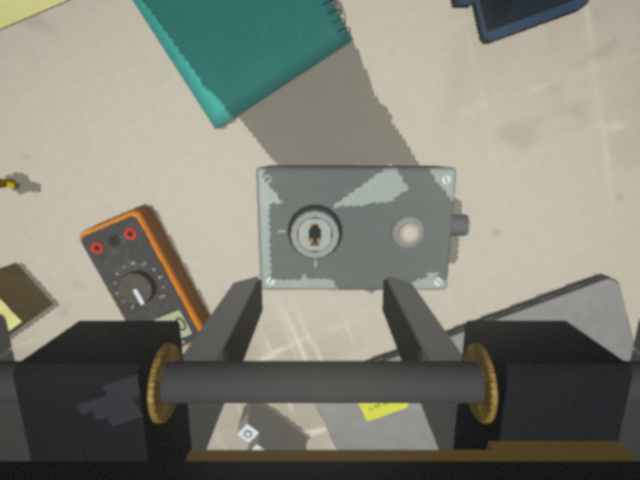

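The wrist view shows the station square in the image: bezel at (315,232), slot running up and down, lamp at (408,232), end marks at (281,232) and (315,264). The multimeter is at (140,270).

```bash
sed -i 's/o\["grip_width"\].round(4)/round(o["grip_width"],4)/' h.py
python3 - <<'E'
from h import *
import pickle
c=pickle.load(open("w1.pkl","rb"));im=c["pixels"]
T=pickle.load(open("c0.pkl","rb"))["top"]
g=cv2.cvtColor(im,cv2.COLOR_BGR2GRAY)
x0,y0=275,192;G=cv2.resize(g[y0:y0+80,x0:x0+80],None,fx=5,fy=5,interpolation=cv2.INTER_CUBIC)
h=cv2.HoughCircles(cv2.GaussianBlur(G,(5,5),0),cv2.HOUGH_GRADIENT,1,20,param1=80,param2=15,minRadius=70,maxRadius=145)
for u,v,r in h[0][:6]:
    u,v,r=u/5+x0-.4,v/5+y0-.4,r/5;print("circ",u,v,r,plane(c,u,v,.073).round(4),"diam mm",(2000*r/np.linalg.norm(1)*abs(.38-.073)/c["fx"]).round(1))
# slot: dark in bezel
m=(G<70).astype(np.uint8);k,l,s,cc=cv2.connectedComponentsWithStats(m)
for i in range(1,k):
    if 200<s[i,4]: print("dark",cc[i]/5+[x0,y0],s[i]/5)
cv2.imwrite("pics/w1c.png",np.hstack([cv2.resize(im[y0:y0+80,x0:x0+80],(400,400),interpolation=cv2.INTER_CUBIC),cv2.resize(T["pixels"][203:235,182:214],(400,400),interpolation=cv2.INTER_CUBIC)]))
# lid outline via edges left/right/bottom
hsv=cv2.cvtColor(im,cv2.COLOR_BGR2HSV);print("lid hsv",hsv[200,270],hsv[260,360],"bench",hsv[150,230])
plan([.515,-.21,.2],.25);print(np.round(c["extrinsics"],3).tolist())
E
```

```text
Traceback (most recent call last):
TypeError: 'NoneType' object is not subscriptable
```

Run:
```python
from h import *
import pickle
c=pickle.load(open("w1.pkl","rb"));im=c["pixels"]
T=pickle.load(open("c0.pkl","rb"))["top"]
g=cv2.cvtColor(im,cv2.COLOR_BGR2GRAY)
x0,y0=275,192;G=cv2.resize(g[y0:y0+80,x0:x0+80],None,fx=5,fy=5,interpolation=cv2.INTER_CUBIC)
m=(G<60).astype(np.uint8);k,l,s,cc=cv2.connectedComponentsWithStats(m)
for i in range(1,k):
    if 200<s[i,4]: print("dark",cc[i]/5+[x0,y0]-.4,s[i]/5)
cv2.imwrite("pics/w1c.png",np.hstack([cv2.resize(im[y0:y0+80,x0:x0+80],(400,400),interpolation=cv2.INTER_CUBIC),cv2.resize(T["pixels"][203:235,182:214],(400,400),interpolation=cv2.INTER_CUBIC)]))
plan([.515,-.21,.2],.25);print(np.round(c["extrinsics"],3).tolist())
```

```text
dark [314.61650854 231.95199241] [ 36.2  34.6   7.4  11.  210.8]
TCP [0.5308 0.1908 0.2067] rot [-3.1416e+00 -2.0000e-04  2.7990e+00] yang 1.2282 q [ 0.28   0.331  1.48   0.     1.331 -0.948] t 1.5 F [-0.3  0.  -0.3] w 0.0601
shift [-0.1198 -0.3828  0.0067] rz 0.9782
[[0.336, -0.915, -0.224, 0.466], [0.942, 0.327, 0.08, 0.213], [0.0, -0.238, 0.971, 0.384], [0.0, 0.0, 0.0, 1.0]]
```

View pics/w1c.png

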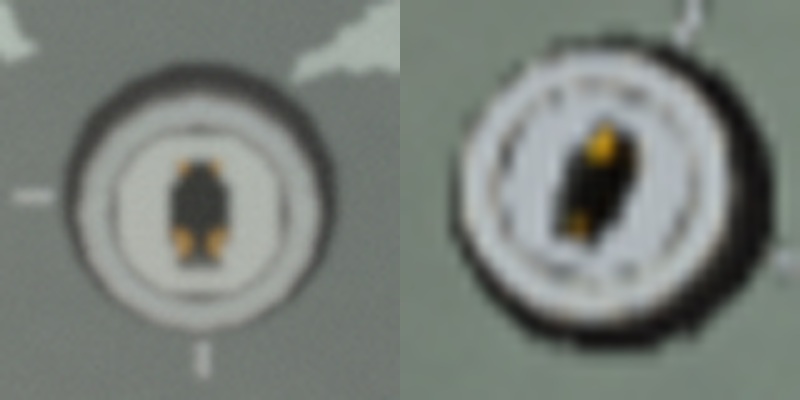

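Crop, wrist half: bezel rim circle centred at crop (200,211), i.e. wrist px (314.6,233.8), with the slot vertical from crop row 160 to 267. Top half: rim centre at top px (197.1,217.3). I'll triangulate these.

Run:
```python
from h import *
import pickle
c=pickle.load(open("w1.pkl","rb"));C=pickle.load(open("c0.pkl","rb"));T=C["top"];S=C["scene"]
w=ray(c,314.6,233.8);t=ray(T,197.1,217.3)
print(tri([w,t]),tri([w,ray(S,246.5,170.2)]),plane(c,314.6,233.8,.073),plane(T,197.1,217.3,.073))
im=c["pixels"];g=cv2.cvtColor(im,cv2.COLOR_BGR2GRAY).astype(float)
f=lambda x,y:(275+x/5-.4,192+y/5-.4)
a,b=plane(c,*f(199,160),.072),plane(c,*f(200,267),.072);d=a-b;print("slot",(a+b)/2,np.linalg.norm(d),np.arctan2(d[1],d[0]))
# screws: bright blobs at lid corners
for u,v in((265,177),(446,180),(438,283),(271,282)):
    p=im[v-7:v+8,u-7:u+8].astype(float).min(2);p=np.clip(p-np.percentile(p,88),0,None);Y,X=np.mgrid[-7:8,-7:8]
    q=(u+(X*p).sum()/p.sum(),v+(Y*p).sum()/p.sum());print("screw",np.round(q,1),plane(c,*q,.058).round(4))
# lower lid edge & upper edge rows via gradient
def edge(us,v0,v1,hz):
    r=[]
    for u in us:
        col=cv2.GaussianBlur(g,(5,5),0)[v0:v1,u];d=np.abs(np.diff(col));r.append((u,v0+d.argmax()+.5))
    p=np.array([plane(c,*q,hz) for q in r]);e=np.polyfit(p[:,1],p[:,0],1);print("edge resid",np.abs(np.polyval(e,p[:,1])-p[:,0]).max().round(4),"yaw",-np.arctan(e[0]))
edge(range(290,380,5),285,296,.058);edge(range(280,430,6),160,172,.058)
```

```text
(array([0.526007  , 0.18552946, 0.07406942]), [np.float64(0.00011151990462467844), np.float64(0.00011151990462457366)]) (array([0.52667537, 0.18516333, 0.07065296]), [np.float64(0.00012698879440488698), np.float64(0.00012698879440492636)]) [0.52610092 0.1854161  0.073     ] [0.52626378 0.18579656 0.073     ]
slot [0.52672422 0.18508198 0.072     ] 0.01824256663415144 2.802880239762224
screw [262.1 180.7] [0.4711 0.158  0.058 ]
screw [446.  179.3] [0.5221 0.3042 0.058 ]
screw [436.9 281.8] [0.6074 0.2726 0.058 ]
screw [269.7 281.1] [0.5562 0.1313 0.058 ]
edge resid 0.0016 yaw -0.3485091690839978
edge resid 0.0028 yaw -0.35197068257479774
```

```bash
echo '[[[-0.0098,-0.038,0],[0,0,0.1]],[[-0.013,-0.037,0],[0,0,0.1]],[[-0.017,-0.035,0],[0,0,0.1]],[[-0.02,-0.034,0],[0,0,0.1]],[[-0.023,-0.032,0],[0,0,0.1]],[[-0.026,-0.03,0],[0,0,0.1]],[[-0.028,-0.027,0],[0,0,0.1]],[[-0.031,-0.024,0],[0,0,0.1]],[[-0.033,-0.021,0],[0,0,0.1]],[[-0.035,-0.018,0],[0,0,0.078]]]' | python3 -m crank; echo '[[[0,0,0],[0,0,0]],[[0,0,0],[0,0,0]],[[0,0,0],[0,0,0]]]' | python3 -m crank
python3 - <<'E'
from h import *
import pickle
c=eyes.camera("wrist");pickle.dump(c,open("w2.pkl","wb"));cv2.imwrite("pics/w2.png",c["pixels"])
plan([.515,-.21,.18],.25);print([np.round(proj(c,p)) for p in([.4991,-.1501,.064],[.5148,-.21,.0655],[.5298,-.2697,.072])])
E
```

```text
time_s: 2.5
ee_pos: [0.4838, -0.2, 0.207]
eef_rot: [3.141, 0.0, 1.818]
force: [0.1, 0.1, -0.2]
grip_width: 0.06
grip_force: 0.0
time_s: 2.8
ee_pos: [0.4843, -0.1982, 0.2068]
eef_rot: [3.141, -0.0, 1.822]
force: [-0.6, -0.3, -0.1]
grip_width: 0.06
grip_force: 0.0
TCP [ 0.4844 -0.1982  0.2068] rot [3.1413e+00 1.0000e-04 1.8223e+00] yang 0.2515 q [-0.458  0.24   1.596  0.     1.305 -0.71 ] t 2.85 F [0.1 0.2 0.8] w 0.06
shift [-0.0191  0.0267  0.0268] rz 0.0015
[array([354., 184.]), array([353., 256.]), array([352., 325.])]
```

View pics/w2.png

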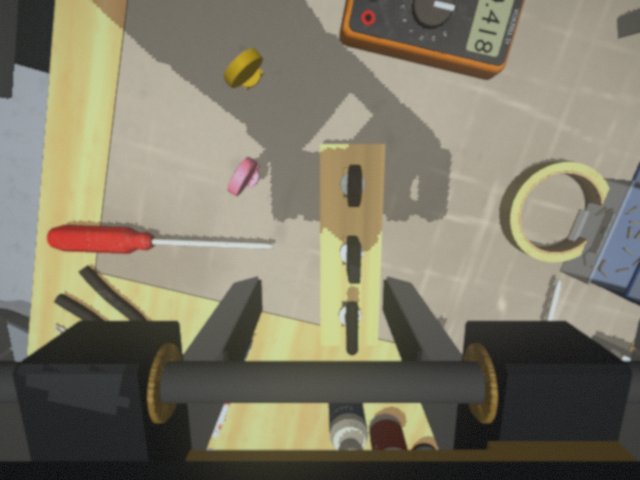

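The wrist view shows the rack upright in the image: round key at (353,185), paddle key at (353,258), T-bar at (351,327). The paddle matches the prediction.

Run:
```python
from h import *
import pickle
c=pickle.load(open("w2.pkl","rb"));C=pickle.load(open("c0.pkl","rb"));T=C["top"];S=C["scene"]
x,y,w,h=325,150,55,215
im=c["pixels"];m=(im[y:y+h,x:x+w].max(2)<62).astype(np.uint8);k,l,s,cc=cv2.connectedComponentsWithStats(m)
for i in range(1,k):
    if s[i,4]>60:
        r=cv2.minAreaRect(np.argwhere(l==i)[:,::-1].astype(np.float32));print(cc[i]+[x,y],s[i]+[x,y,0,0,0],np.round(cv2.boxPoints(r)+[x,y],1).tolist())
        if 240<cc[i][1]+y<275:
            q=cc[i]+[x,y];W=ray(c,*q)
            for R in([W,ray(S,381.8,307.7)],[W,ray(T,409.8,228.8)],[W,ray(S,381.8,307.7),ray(T,409.8,228.8)]):
                p,e=tri(R);print("bow",p.round(4),np.round(e,4))
            print("plane .067",plane(c,*q,.067).round(4),plane(T,409.8,228.8,.067).round(4),plane(S,381.8,307.7,.067).round(4))
# rack side edges, sub-pixel by gradient (blue channel: wood dark in blue)
b=cv2.GaussianBlur(cv2.cvtColor(im,cv2.COLOR_BGR2HSV)[:,:,1],(5,5),0).astype(float)
for u0,u1 in((312,330),(376,394)):
    p=[]
    for v in range(215,330,5):
        d=np.abs(np.diff(b[v,u0:u1]));p.append(plane(c,u0+d.argmax()+.5,v,.045))
    p=np.array(p);e=np.polyfit(p[:,1],p[:,0],1);print("rack edge yaw",-np.arctan(e[0]),"x@y=-.21",np.polyval(e,-.21),"res",np.std(p[:,0]-np.polyval(e,p[:,1])))
```

```text
[353.94242424 184.26060606] [349 166  11  39 330] [[349.0, 166.0], [359.0, 166.0], [359.0, 204.0], [349.0, 204.0]]
rack edge yaw 0.24073429317677722 x@y=-.21 0.48491543418450317 res 0.0007871613154068947
rack edge yaw 0.2534558033377043 x@y=-.21 0.5425404082068783 res 0.0003979611394065669
```

Run:
```python
from h import *
import pickle
c=pickle.load(open("w2.pkl","rb"));C=pickle.load(open("c0.pkl","rb"));T=C["top"];S=C["scene"]
x,y,w,h=338,228,28,62
im=c["pixels"]
for th in(60,70,80):
  m=(im[y:y+h,x:x+w].max(2)<th).astype(np.uint8);k,l,s,cc=cv2.connectedComponentsWithStats(m)
  i=1+s[1:,4].argmax();q=cc[i]+[x,y];W=ray(c,*q);print(th,q,s[i]+[x,y,0,0,0],cv2.minAreaRect(np.argwhere(l==i)[:,::-1].astype(np.float32)))
  for R in([W,ray(S,381.8,307.7)],[W,ray(T,409.8,228.8)],[W,ray(S,381.8,307.7),ray(T,409.8,228.8)]):
    p,e=tri(R);print("bow",p.round(4),np.round(e,4))
  print(plane(c,*q,.067).round(4),plane(T,409.8,228.8,.067).round(4),plane(S,381.8,307.7,.067).round(4))
plan([.5155,-.2105,.13],.248)
```

```text
Traceback (most recent call last):
ValueError: attempt to get argmax of an empty sequence
```

Run:
```python
from h import *
import pickle
c=pickle.load(open("w2.pkl","rb"));C=pickle.load(open("c0.pkl","rb"));T=C["top"];S=C["scene"]
x,y,w,h=334,228,36,62
im=c["pixels"];g=im[y:y+h,x:x+w].max(2);print(g[20:40:6,:].tolist())
for th in(80,95,110):
  m=(g<th).astype(np.uint8);k,l,s,cc=cv2.connectedComponentsWithStats(m)
  if k<2: continue
  i=1+s[1:,4].argmax();q=cc[i]+[x,y];W=ray(c,*q);print(th,q,s[i]+[x,y,0,0,0],cv2.minAreaRect(np.argwhere(l==i)[:,::-1].astype(np.float32)))
  for R in([W,ray(S,381.8,307.7)],[W,ray(T,409.8,228.8)],[W,ray(S,381.8,307.7),ray(T,409.8,228.8)]):
    p,e=tri(R);print("bow",p.round(4),np.round(e,4))
  print(plane(c,*q,.067).round(4),plane(T,409.8,228.8,.067).round(4),plane(S,381.8,307.7,.067).round(4))
plan([.5155,-.2105,.13],.248)
```

```text
[[215, 214, 214, 214, 211, 193, 179, 186, 204, 216, 217, 206, 169, 114, 73, 68, 68, 68, 68, 70, 70, 72, 68, 71, 67, 75, 89, 117, 139, 151, 153, 155, 158, 159, 162, 168], [215, 216, 215, 215, 212, 205, 205, 213, 217, 218, 213, 190, 147, 96, 73, 67, 69, 70, 68, 70, 69, 70, 72, 68, 70, 78, 114, 160, 192, 202, 205, 208, 206, 207, 207, 207], [216, 214, 215, 215, 214, 213, 206, 200, 197, 197, 197, 186, 148, 101, 73, 69, 69, 73, 70, 72, 69, 72, 70, 71, 71, 81, 119, 164, 196, 206, 208, 208, 208, 208, 208, 209], [216, 215, 216, 216, 214, 212, 209, 205, 205, 204, 198, 182, 141, 94, 73, 73, 75, 80, 77, 77, 76, 75, 72, 72, 70, 86, 121, 167, 195, 207, 206, 207, 207, 209, 206, 209]]
80 [353.21518987 258.03586498] [347 237  13  45 474] ((19.0, 31.0), (44.0, 12.0), 90.0)
bow [ 0.5146 -0.2108  0.0667] [0.0007 0.0007]
bow [ 0.5126 -0.2067  0.0845] [0.0001 0.0001]
bow [ 0.5148 -0.2105  0.0663] [0.0009 0.0006 0.0005]
[ 0.5152 -0.2111  0.067 ] [ 0.5148 -0.2099  0.067 ] [ 0.5137 -0.2107  0.067 ]
95 [353.27443609 258.28195489] [347 236  14  47 532] ((19.5, 31.0), (46.0, 13.0), 90.0)
bow [ 0.5146 -0.2109  0.0669] [0.0008 0.0008]
bow [ 0.5123 -0.2062  0.0873] [0. 0.]
bow [ 0.5148 -0.2105  0.0664] [0.001  0.0007 0.0006]
[ 0.5153 -0.2113  0.067 ] [ 0.5148 -0.2099  0.067 ] [ 0.5137 -0.2107  0.067 ]
110 [353.25900515 258.55060034] [347 236  14  47 583] ((19.5, 31.0), (46.0, 13.0), 90.0)
bow [ 0.5146 -0.2111  0.0671] [0.0009 0.0009]
bow [ 0.5119 -0.2057  0.0903] [0.0001 0.0001]
bow [ 0.5148 -0.2106  0.0665] [0.0012 0.0008 0.0007]
[ 0.5154 -0.2116  0.067 ] [ 0.5148 -0.2099  0.067 ] [ 0.5137 -0.2107  0.067 ]
TCP [ 0.4844 -0.1982  0.2068] rot [3.1413e+00 1.0000e-04 1.8223e+00] yang 0.2515 q [-0.458  0.24   1.596  0.     1.305 -0.71 ] t 2.85 F [0.1 0.2 0.8] w 0.06
shift [-0.0197  0.027   0.0768] rz 0.0035
```

```bash
echo '[[[-0.0099,0.0132,0.02],[0,0,0.0035]],[[-0.0098,0.0132,0.03],[0,0,0]],[[0,0,0.03],[0,0,0]],[[0,0,0],[0,0,0]],[[0,0,0],[0,0,0]]]' | python3 -m crank 0.05; python3 -c "
from h import *
plan([.5149,-.2107,.077],.248)"
```

```text
time_s: 3.35
ee_pos: [0.5148, -0.2114, 0.1275]
eef_rot: [-3.142, -0.0, 1.818]
force: [0.3, 0.0, 1.2]
grip_width: 0.0498
grip_force: 0.0
TCP [ 0.5148 -0.2114  0.1275] rot [-3.1416e+00 -1.0000e-04  1.8177e+00] yang 0.2469 q [-0.456  0.391  1.592  0.     1.159 -0.703] t 3.35 F [0.3 0.  1.2] w 0.0498
shift [0.0007 0.0003 0.0505] rz -0.0011
```

```bash
echo '[[[0.0007,0.0003,0.02],[0,0,0]],[[0,0,0.02],[0,0,0]],[[0,0,0.0105],[0,0,0]],[[0,0,0],[0,0,0]],[[0,0,0],[0,0,0]]]' | python3 -m crank; echo '[[[0,0,0],[0,0,0]],[[0,0,0],[0,0,0]],[[0,0,0],[0,0,0]],[[0,0,0],[0,0,0]],[[0,0,0],[0,0,0]],[[0,0,0],[0,0,0]]]' | python3 -m crank 0.0 45;  python3 -c "
from h import *
plan([.5149,-.2107,.077],.248)"
```

```text
time_s: 3.85
ee_pos: [0.5152, -0.2116, 0.0776]
eef_rot: [3.14, 0.001, 1.817]
force: [0.3, -0.1, 0.3]
grip_width: 0.0499
grip_force: 0.0
time_s: 4.45
ee_pos: [0.5146, -0.2115, 0.0762]
eef_rot: [-3.142, 0.0, 1.816]
force: [-0.4, -0.4, 1.2]
grip_width: 0.0091
grip_force: 45.0
TCP [ 0.5146 -0.2115  0.0762] rot [-3.1416  0.      1.8163] yang 0.2455 q [-0.456  0.455  1.633 -0.     1.054 -0.701] t 4.45 F [-0.4 -0.4  1.2] w 0.0091
shift [ 0.0007  0.0005 -0.0008] rz -0.0025
```

```bash
echo '[[[0,0,-0.01],[0,0,0]],[[0,0,-0.02],[0,0,0]],[[0,0,-0.025],[0,0,0]],[[0,0,-0.025],[0,0,0]],[[0,0,-0.025],[0,0,0]],[[0,0,0],[0,0,0]],[[0,0,0],[0,0,0]]]' | python3 -m crank;  python3 - <<'E'
from h import *
import pickle
for n in("scene","wrist","top"):
    c=eyes.camera(n);pickle.dump(c,open(f"l_{n}.pkl","wb"));cv2.imwrite(f"pics/l_{n}.png",c["pixels"])
    if n=="scene":s=c
    if n=="wrist":w=c
o=ctrl.get_obs()["ee_pos"]
u,v=map(int,proj(s,o-[0,0,.03]));a=cv2.resize(s["pixels"][v-60:v+60,u-60:u+60],(400,400),interpolation=cv2.INTER_CUBIC)
u2,v2=map(int,proj(w,o-[0,0,.02]));print(u,v,u2,v2,u-60,v-60,u2-80,v2-110);b=cv2.resize(w["pixels"][v2-110:v2+50,u2-80:u2+80],(400,400),interpolation=cv2.INTER_CUBIC)
cv2.imwrite("pics/lc.png",np.hstack([a,b]))
plan([.5263,.1853,.18],1.227)
E
```

```text
time_s: 5.15
ee_pos: [0.5145, -0.2114, 0.1813]
eef_rot: [3.141, 0.0, 1.816]
force: [-0.2, -0.6, -1.6]
grip_width: 0.009
grip_force: 45.0
387 270 322 281 327 210 242 171
TCP [ 0.5142 -0.2112  0.18  ] rot [-3.1401e+00 -1.3000e-03  1.8163e+00] yang 0.2455 q [-0.456  0.337  1.536 -0.     1.271 -0.701] t 5.3 F [ 0.2 -0.3 -1.1] w 0.0093
shift [3.817e-01 1.081e-01 3.000e-04] rz -0.9815
```

View pics/lc.png

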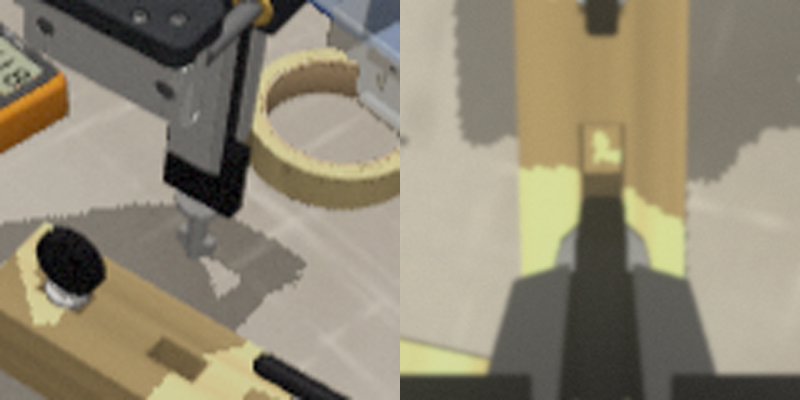

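The key hangs upright in the grip with its shank end at scene crop (198,247). The round key and T-bar still stand in the rack. Next I check how far the key is off the tool axis.

Run:
```python
from h import *
import pickle
w=pickle.load(open("l_wrist.pkl","rb"));s=pickle.load(open("l_scene.pkl","rb"))
o=ctrl.get_obs();R=Rt(o);P=o["ee_pos"]
L=lambda x,y,z:P+R@np.array([x,y,z])
f=lambda c:((c[0]-242+.5)*2.5,(c[1]-171+.5)*2.5)
for n,q in {"bow end bottom +5":(.017,.005,.028),"bow end bottom -5":(.017,-.005,.028),"collar +":(0,.011,.028),"collar -":(0,-.011,.028)}.items(): print(n,np.round(f(proj(w,L(*q)))))
# bow end in wrist: columns profile
g=w["pixels"].max(2);u=int(242+603/2.5);print("col",u,g[240:262,u].tolist());print("row",g[258,225+242-242:258+242-242].tolist() and g[258,470-242:500-242].tolist() if 0 else g[258,u-16:u+17].tolist())
h=lambda c:((c[0]-327+.5)/.3,(c[1]-210+.5)/.3)
for n,q in {"tip":(0,0,.066),"collar c":(0,0,.032),"wingR":(.008,0,.0525),"wingL":(-.008,0,.0525)}.items(): print(n,np.round(h(proj(s,L(*q)))))
a=cv2.resize(s["pixels"][255:300,365:410],(630,630),interpolation=cv2.INTER_CUBIC);cv2.imwrite("pics/tip.png",a)
```

```text
bow end bottom +5 [224. 192.]
bow end bottom -5 [179. 192.]
collar + [250. 265.]
collar - [153. 265.]
col 483 [179, 181, 181, 185, 181, 183, 182, 183, 183, 181, 182, 181, 181, 183, 182, 182, 181, 183, 180, 181, 181, 182]
row [189, 188, 186, 185, 184, 180, 182, 183, 181, 181, 182, 182, 180, 181, 179, 183, 180, 182, 181, 182, 182, 182, 183, 182, 183, 183, 184, 183, 183, 186, 188, 187, 186]
tip [195. 259.]
collar c [202. 205.]
wingR [182. 229.]
wingL [214. 247.]
```

View pics/tip.png

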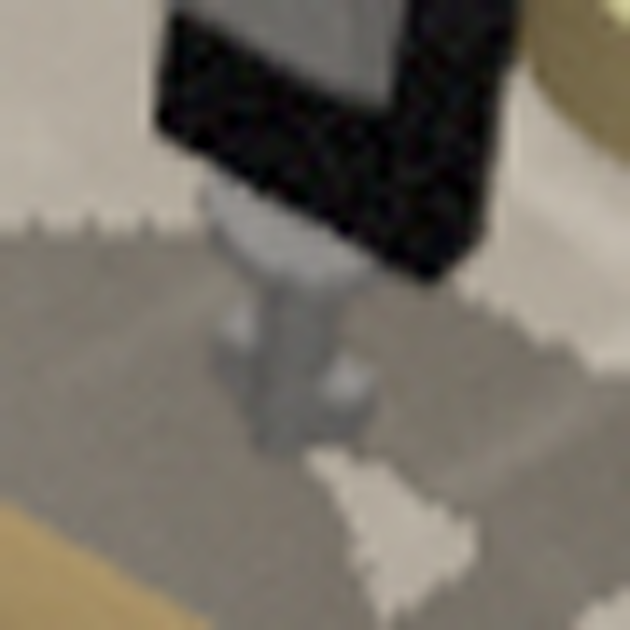

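```bash
echo '[[[0.0382,0.0108,0],[0,0,-0.098]],[[0.037,0.0145,0],[0,0,-0.098]],[[0.0354,0.018,0],[0,0,-0.098]],[[0.0334,0.0214,0],[0,0,-0.098]],[[0.0312,0.0246,0],[0,0,-0.098]],[[0.0286,0.0275,0],[0,0,-0.098]],[[0.0258,0.0302,0],[0,0,-0.098]],[[0.0227,0.0325,0],[0,0,-0.098]],[[0.0194,0.0346,0],[0,0,-0.098]],[[0.016,0.0363,0],[0,0,-0.099]]]' | python3 -m crank; echo '[[[0,0,0],[0,0,0]],[[0,0,0],[0,0,0]],[[0,0,0],[0,0,0]]]' | python3 -m crank; python3 -c "
from h import *
plan([.5263,.1853,.145],1.227)"
```

```text
time_s: 6.3
ee_pos: [0.5259, 0.1869, 0.1802]
eef_rot: [-3.141, -0.001, 2.801]
force: [0.9, -1.0, -1.1]
grip_width: 0.0093
grip_force: 45.0
time_s: 6.6
ee_pos: [0.5263, 0.1844, 0.1806]
eef_rot: [-3.141, -0.001, 2.796]
force: [-0.3, 0.2, -0.9]
grip_width: 0.0091
grip_force: 45.0
TCP [0.5263 0.1844 0.1806] rot [-3.1408e+00 -8.0000e-04  2.7956e+00] yang 1.2248 q [ 0.271  0.34   1.531 -0.     1.272 -0.953] t 6.6 F [-0.3  0.2 -0.9] w 0.0091
shift [0.0003 0.0009 0.0356] rz -0.0022
```

```bash
echo '[[[0.0003,0.0009,0.0178],[0,0,-0.002]],[[0,0,0.0178],[0,0,0]],[[0,0,0],[0,0,0]],[[0,0,0],[0,0,0]]]' | python3 -m crank
python3 - <<'E'
from h import *
import pickle
s=eyes.camera("scene");w=eyes.camera("wrist");pickle.dump((s,w),open("k.pkl","wb"))
o=ctrl.get_obs();R=Rt(o);P=o["ee_pos"];L=lambda x,y,z:P+R@np.array([x,y,z])
u,v=map(int,proj(s,L(0,0,.06)));a=cv2.resize(s["pixels"][v-27:v+13,u-20:u+20],(400,400),interpolation=cv2.INTER_CUBIC)
u2,v2=map(int,proj(w,[.5263,.1853,.073]));b=cv2.resize(w["pixels"][v2-40:v2+40,u2-40:u2+40],(400,400),interpolation=cv2.INTER_CUBIC)
h=lambda c:np.round(((c[0]-u+20+.5)*10,(c[1]-v+27+.5)*10))
print("tip",h(proj(s,L(0,0,.066))),"bezel ctr",h(proj(s,[.5263,.1853,.073])))
k=lambda c:np.round(((c[0]-u2+40+.5)*5+400,(c[1]-v2+40+.5)*5))
print("hole w",k(proj(w,[.5263,.1853,.073])),"bow end",k(proj(w,L(.017,0,.028))),"wing end",k(proj(w,L(.008,0,.0525))))
cv2.imwrite("pics/k.png",np.hstack([a,b]));plan([.5263,.1853,.104],1.227)
E
```

```text
time_s: 7.0
ee_pos: [0.5267, 0.1854, 0.146]
eef_rot: [-3.141, -0.0, 2.798]
force: [-0.1, -0.5, -1.0]
grip_width: 0.0092
grip_force: 45.0
tip [214. 302.] bezel ctr [216. 338.]
hole w [606. 204.] bow end [613. 168.] wing end [612. 190.]
TCP [0.527  0.1859 0.1466] rot [3.1408e+00 1.2000e-03 2.7984e+00] yang 1.2276 q [ 0.274  0.374  1.567 -0.     1.199 -0.954] t 7.1 F [ 0.3 -1.4 -0.8] w 0.0092
shift [ 0.0005 -0.0008  0.0426] rz 0.0006
```

View pics/k.png

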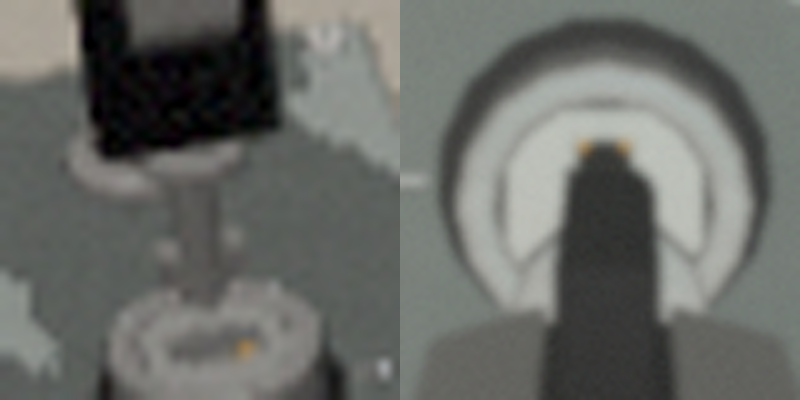

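Left (scene): the key hangs over the bezel with its tip at crop (200,300) and the bezel centre at (215,340). Right (wrist): bow centred at column 608 against the slot at 604. Before lowering, I check the shank's scene offset numerically.

Run:
```python
from h import *
import pickle
s,w=pickle.load(open("k.pkl","rb"));s2=eyes.camera("scene")
o=ctrl.get_obs();R=Rt(o);P=o["ee_pos"];L=lambda x,y,z:P+R@np.array([x,y,z]);print(P.round(4))
for z in(.034,.04,.045,.05,.06,.066): print("pred shank z",z,np.round(proj(s2,L(0,0,z)),1))
print("bezel",np.round(proj(s2,[.5263,.1853,.073]),1),"pad corners",[np.round(proj(s2,L(x,-.005,.022)),1) for x in(-.008,.008)])
u,v=map(int,proj(s2,L(0,0,.045)));print(u,v)
g=s2["pixels"].max(2)
for r in range(v-14,v+16,2): print(r,u-18,g[r,u-18:u+19].tolist())
```

```text
[0.5269 0.186  0.1466]
pred shank z 0.034 [244.2 151.7]
pred shank z 0.04 [244.5 154.4]
pred shank z 0.045 [244.8 156.6]
pred shank z 0.05 [245.  158.8]
pred shank z 0.06 [245.5 163.1]
pred shank z 0.066 [245.8 165.7]
bezel [246.1 169.3] pad corners [array([248.5, 147. ]), array([239.8, 148.6])]
244 156
142 226 [170, 171, 169, 168, 155, 143, 142, 54, 22, 24, 16, 16, 6, 16, 14, 16, 14, 17, 10, 19, 17, 19, 4, 19, 3, 15, 48, 97, 102, 126, 148, 140, 150, 151, 149, 145, 137]
144 226 [111, 115, 103, 100, 99, 97, 93, 62, 10, 20, 16, 19, 11, 8, 16, 12, 12, 13, 11, 13, 18, 15, 17, 8, 18, 19, 37, 96, 100, 105, 146, 147, 146, 148, 147, 149, 143]
146 226 [95, 100, 99, 99, 98, 96, 98, 86, 18, 16, 17, 18, 7, 15, 13, 0, 10, 16, 16, 22, 9, 10, 11, 22, 13, 4, 29, 97, 147, 149, 147, 147, 149, 145, 148, 149, 149]
148 226 [97, 96, 96, 95, 97, 95, 86, 96, 42, 0, 14, 10, 9, 21, 18, 0, 8, 19, 9, 7, 20, 18, 3, 9, 18, 29, 51, 87, 99, 126, 147, 146, 147, 148, 148, 149, 145]
150 226 [95, 96, 91, 95, 98, 103, 121, 120, 99, 12, 4, 19, 10, 23, 39, 59, 64, 87, 109, 105, 107, 111, 106, 82, 94, 96, 97, 99, 94, 95, 9
[... 1007 characters left out ...]
4 226 [129, 122, 91, 96, 93, 95, 94, 96, 99, 98, 97, 96, 95, 93, 97, 101, 96, 84, 89, 91, 84, 96, 129, 128, 122, 120, 128, 93, 90, 95, 96, 92, 93, 96, 92, 95, 95]
166 226 [142, 142, 95, 91, 96, 98, 92, 93, 97, 94, 97, 98, 117, 121, 129, 122, 128, 127, 125, 126, 125, 132, 136, 136, 133, 132, 127, 132, 126, 117, 99, 95, 94, 93, 95, 94, 98]
168 226 [142, 141, 126, 94, 96, 97, 95, 91, 97, 97, 112, 136, 126, 113, 131, 144, 144, 140, 129, 131, 129, 118, 115, 123, 122, 142, 138, 111, 122, 130, 129, 85, 93, 94, 93, 96, 97]
170 226 [145, 146, 143, 144, 129, 95, 90, 96, 93, 88, 129, 127, 114, 132, 139, 123, 110, 103, 101, 98, 97, 98, 111, 142, 127, 119, 138, 141, 136, 128, 120, 73, 98, 97, 97, 98, 97]
```

```bash
echo '[[[0,-0.0006,0.006],[0,0,0]],[[0,0,0.005],[0,0,0]],[[0,0,0.003],[0,0,0]],[[0,0,0],[0,0,0]]]' | python3 -m crank; echo '[[[0,0,0.002],[0,0,0]],[[0,0,0.002],[0,0,0]],[[0,0,0],[0,0,0]]]' | python3 -m crank;  python3 -c "
from h import *
plan([.5263,.1853,.104],1.227)"
```

```text
time_s: 7.55
ee_pos: [0.526, 0.1856, 0.1309]
eef_rot: [-3.141, -0.001, 2.799]
force: [-0.1, 0.2, -1.1]
grip_width: 0.0092
grip_force: 45.0
time_s: 7.85
ee_pos: [0.5261, 0.1857, 0.1273]
eef_rot: [-3.141, -0.0, 2.799]
force: [0.4, -0.1, -0.3]
grip_width: 0.0092
grip_force: 45.0
TCP [0.5261 0.1857 0.1273] rot [-3.1414e+00 -3.0000e-04  2.7993e+00] yang 1.2285 q [ 0.274  0.394  1.587  0.     1.161 -0.955] t 7.85 F [ 0.4 -0.1 -0.3] w 0.0092
shift [-0.0003 -0.0003  0.0233] rz 0.0015
```

```bash
echo '[[[0,0,0.002],[0,0,0]],[[0,0,0.002],[0,0,0]],[[0,0,0],[0,0,0]]]' | python3 -m crank; echo '[[[0,0,0.002],[0,0,0]],[[0,0,0.002],[0,0,0]],[[0,0,0],[0,0,0]]]' | python3 -m crank; echo '[[[0,0,0.002],[0,0,0]],[[0,0,0.002],[0,0,0]],[[0,0,0],[0,0,0]]]' | python3 -m crank
```

```text
time_s: 8.15
ee_pos: [0.5262, 0.1856, 0.1234]
eef_rot: [-3.141, -0.0, 2.799]
force: [-0.3, -0.5, -0.7]
grip_width: 0.0094
grip_force: 45.0
time_s: 8.45
ee_pos: [0.5263, 0.1856, 0.1194]
eef_rot: [-3.142, 0.0, 2.799]
force: [0.2, -0.8, 0.4]
grip_width: 0.0096
grip_force: 45.0
time_s: 8.75
ee_pos: [0.526, 0.1855, 0.1149]
eef_rot: [-3.141, -0.001, 2.799]
force: [2.0, 0.0, -3.3]
grip_width: 0.0092
grip_force: 45.0
```

```bash
echo '[[[0,0,0.002],[0,0,0]],[[0,0,0.002],[0,0,0]],[[0,0,0],[0,0,0]]]' | python3 -m crank; echo '[[[0,0,0.002],[0,0,0]],[[0,0,0.001],[0,0,0]],[[0,0,0],[0,0,0]]]' | python3 -m crank; echo '[[[0,0,0.001],[0,0,0]],[[0,0,0.001],[0,0,0]],[[0,0,0],[0,0,0]]]' | python3 -m crank
```

```text
time_s: 9.05
ee_pos: [0.5261, 0.1856, 0.1111]
eef_rot: [-3.141, -0.001, 2.799]
force: [0.6, -0.6, -0.5]
grip_width: 0.0092
grip_force: 45.0
time_s: 9.35
ee_pos: [0.5263, 0.1857, 0.1085]
eef_rot: [-3.142, -0.0, 2.799]
force: [0.2, -0.8, 2.0]
grip_width: 0.0092
grip_force: 45.0
time_s: 9.65
ee_pos: [0.5263, 0.1857, 0.1065]
eef_rot: [3.142, 0.0, 2.799]
force: [0.8, -1.1, 2.2]
grip_width: 0.0096
grip_force: 45.0
```

```bash
echo '[[[0,0,0.001],[0,0,0]],[[0,0,0.001],[0,0,0]],[[0,0,0],[0,0,0]]]' | python3 -m crank; echo '[[[0,0,0.001],[0,0,0]],[[0,0,0],[0,0,0]]]' | python3 -m crank;  echo '[[[0,0,0.001],[0,0,0]],[[0,0,0],[0,0,0]]]' | python3 -m crank
```

```text
time_s: 9.95
ee_pos: [0.5263, 0.1857, 0.1045]
eef_rot: [-3.142, 0.0, 2.799]
force: [-0.6, -0.2, 3.1]
grip_width: 0.009
grip_force: 45.0
time_s: 10.15
ee_pos: [0.5263, 0.1857, 0.1035]
eef_rot: [-3.142, 0.0, 2.799]
force: [0.5, -1.1, 4.6]
grip_width: 0.0096
grip_force: 45.0
time_s: 10.35
ee_pos: [0.5265, 0.1858, 0.103]
eef_rot: [3.141, 0.001, 2.799]
force: [-0.2, -1.0, 9.5]
grip_width: 0.0092
grip_force: 45.0
```

```bash
echo '[[[0,0,0.0005],[0,0,0]],[[0,0,0],[0,0,0]],[[0,0,0],[0,0,0]],[[0,0,0],[0,0,0]]]' | python3 -m crank; echo '[[[0,0,0],[0,0,0]],[[0,0,0],[0,0,0]],[[0,0,0],[0,0,0]],[[0,0,0],[0,0,0]],[[0,0,0],[0,0,0]],[[0,0,0],[0,0,0]]]' | python3 -m crank
```

```text
time_s: 10.75
ee_pos: [0.5266, 0.1858, 0.103]
eef_rot: [3.141, 0.001, 2.799]
force: [-3.0, -0.9, 13.4]
grip_width: 0.0091
grip_force: 45.0
time_s: 11.35
ee_pos: [0.5266, 0.1858, 0.103]
eef_rot: [3.141, 0.001, 2.799]
force: [-2.1, -1.4, 13.4]
grip_width: 0.0095
grip_force: 45.0
```

```bash
echo '[[[0,0,0],[0,0,0.1]],[[0,0,0],[0,0,0.1]],[[0,0,0],[0,0,0.1]],[[0,0,0],[0,0,0.1]],[[0,0,0],[0,0,0.1]],[[0,0,0],[0,0,0.1]],[[0,0,0],[0,0,0]]]' | python3 -m crank - 58; python3 -c "
from h import *
plan([.5263,.1853,.103],1.227);print(ctrl.get_obs()['moment'])"
```

```text
time_s: 12.05
ee_pos: [0.5266, 0.1858, 0.103]
eef_rot: [3.14, 0.0, 2.196]
force: [-1.4, -1.3, 13.9]
grip_width: 0.0093
grip_force: 58.0
TCP [0.5266 0.1858 0.103 ] rot [3.1404e+00 4.0000e-04 2.1958e+00] yang 0.625 q [ 0.274  0.423  1.608  0.     1.109 -0.351] t 12.05 F [-1.4 -1.3 13.9] w 0.0093
shift [-0.0002 -0.0005 -0.    ] rz -0.602
[-0.31121179  0.55427441  0.01279092]
```

```bash
M="from h import *
o=ctrl.get_obs();print(o['moment'].round(3),o['eef_rot'])"
echo '[[[0,0,0],[0,0,0.1]],[[0,0,0],[0,0,0.1]],[[0,0,0],[0,0,0.1]],[[0,0,0],[0,0,0.1]],[[0,0,0],[0,0,0.1]],[[0,0,0],[0,0,0.1]],[[0,0,0],[0,0,0]]]' | python3 -m crank; python3 -c "$M"; echo '[[[0,0,0],[0,0,0.1]],[[0,0,0],[0,0,0.1]],[[0,0,0],[0,0,0.1]],[[0,0,0],[0,0,0.1]],[[0,0,0],[0,0,0]]]' | python3 -m crank; python3 -c "$M"; echo '[[[0,0,0],[0,0,0.05]],[[0,0,0],[0,0,0]]]' | python3 -m crank; python3 -c "$M"
```

```text
time_s: 12.75
ee_pos: [0.5267, 0.186, 0.103]
eef_rot: [3.14, -0.001, 1.596]
force: [-1.6, 0.9, 12.4]
grip_width: 0.0091
grip_force: 58.0
[-0.043  0.411  0.027] [ 3.14000476e+00 -6.20286527e-04  1.59582830e+00]
time_s: 13.25
ee_pos: [0.5268, 0.186, 0.103]
eef_rot: [3.14, -0.001, 1.196]
force: [-1.0, 0.2, 10.6]
grip_width: 0.0091
grip_force: 58.0
[0.14  0.267 0.133] [ 3.14014851e+00 -1.45039513e-03  1.19582877e+00]
time_s: 13.45
ee_pos: [0.5268, 0.186, 0.103]
eef_rot: [3.14, -0.002, 1.148]
force: [-0.0, 0.2, 12.0]
grip_width: 0.009
grip_force: 58.0
[0.06  0.256 0.119] [ 3.14016050e+00 -1.55932865e-03  1.14782336e+00]
```

```bash
M="from h import *
o=ctrl.get_obs();print(o['moment'].round(3),o['eef_rot'].round(3))"
for i in 1; do echo '[[[0,0,0],[0,0,0.05]],[[0,0,0],[0,0,0]]]' | python3 -m crank; python3 -c "$M"; done; echo '[[[0,0,0],[0,0,0.05]],[[0,0,0],[0,0,0]]]' | python3 -m crank; python3 -c "$M"; echo '[[[0,0,0],[0,0,0.05]],[[0,0,0],[0,0,0]]]' | python3 -m crank; python3 -c "$M"
```

```text
time_s: 13.65
ee_pos: [0.5268, 0.186, 0.103]
eef_rot: [3.14, -0.002, 1.098]
force: [-1.0, 0.0, 11.3]
grip_width: 0.009
grip_force: 58.0
[0.055 0.272 0.134] [ 3.140e+00 -2.000e-03  1.098e+00]
time_s: 13.85
ee_pos: [0.5268, 0.186, 0.103]
eef_rot: [3.14, -0.002, 1.048]
force: [-0.0, 1.1, 11.3]
grip_width: 0.0091
grip_force: 58.0
[0.051 0.126 0.168] [ 3.140e+00 -2.000e-03  1.048e+00]
time_s: 14.05
ee_pos: [0.5269, 0.186, 0.103]
eef_rot: [3.14, -0.002, 0.998]
force: [-0.4, 0.2, 12.0]
grip_width: 0.0092
grip_force: 58.1
[0.035 0.162 0.188] [ 3.14e+00 -2.00e-03  9.98e-01]
```

```bash
M="from h import *
o=ctrl.get_obs();print(o['moment'].round(3),o['eef_rot'].round(3))"
echo '[[[0,0,0],[0,0,0.05]],[[0,0,0],[0,0,0]]]' | python3 -m crank; python3 -c "$M"; echo '[[[0,0,0],[0,0,0.05]],[[0,0,0],[0,0,0]]]' | python3 -m crank; python3 -c "$M"
```

```text
time_s: 14.25
ee_pos: [0.5268, 0.186, 0.103]
eef_rot: [3.141, -0.002, 0.948]
force: [0.0, -0.9, 12.1]
grip_width: 0.0089
grip_force: 58.4
[0.096 0.37  0.094] [ 3.141e+00 -2.000e-03  9.480e-01]
time_s: 14.45
ee_pos: [0.5267, 0.186, 0.103]
eef_rot: [3.141, -0.002, 0.898]
force: [-2.1, 0.3, 13.2]
grip_width: 0.0092
grip_force: 58.4
[0.199 0.597 0.183] [ 3.141e+00 -2.000e-03  8.980e-01]
```

```bash
cat > m.py <<'E'
from h import *
a=[]
for i in range(6): eyes.camera("wrist");o=ctrl.get_obs();a.append([*o["moment"],*o["force"],o["grip_force"],o["grip_width"]*1000])
print(np.mean(a,0).round(3),np.std(a,0).round(3),"yaw",o["eef_rot"][2].round(3),"taz6",o["tau"][5].round(3))
E
python3 m.py; echo '[[[0,0,0],[0,0,0.05]],[[0,0,0],[0,0,0]]]' | python3 -m crank; python3 m.py
```

```text
[ 0.197  0.652  0.132 -1.91  -0.183 12.078 58.414  8.923] [0.035 0.027 0.027 0.202 0.426 0.452 0.001 0.196] yaw 0.899 taz6 0.126
time_s: 14.95
ee_pos: [0.5265, 0.1862, 0.103]
eef_rot: [3.141, -0.001, 0.848]
force: [-3.0, 1.6, 13.9]
grip_width: 0.0095
grip_force: 58.4
[ 0.294  0.873  0.15  -3.639  0.877 13.408 58.357  9.129] [0.028 0.028 0.029 0.627 0.381 0.613 0.001 0.172] yaw 0.85 taz6 0.148
```

```bash
echo '[[[0,0,0],[0,0,0.04]],[[0,0,0],[0,0,0]]]' | python3 -m crank; python3 m.py; echo '[[[0,0,0],[0,0,0.04]],[[0,0,0],[0,0,0]]]' | python3 -m crank; python3 m.py
python3 - <<'E'
from h import *
s=eyes.camera("scene");w=eyes.camera("wrist");t=eyes.camera("top")
o=ctrl.get_obs();P=o["ee_pos"]
u,v=map(int,proj(s,[.5263,.1853,.073]));a=cv2.resize(s["pixels"][v-25:v+25,u-25:u+25],(400,400),interpolation=cv2.INTER_CUBIC)
u,v=map(int,proj(w,[.5263,.1853,.085]));b=cv2.resize(w["pixels"][v-60:v+40,u-50:u+50],(400,400),interpolation=cv2.INTER_CUBIC)
cv2.imwrite("pics/fin.png",np.hstack([a,b]))
E
```

```text
time_s: 15.45
ee_pos: [0.5265, 0.1862, 0.103]
eef_rot: [3.141, -0.001, 0.808]
force: [-3.3, 1.3, 13.2]
grip_width: 0.0087
grip_force: 58.3
[ 0.315  0.929  0.149 -3.635  1.079 13.216 58.335  8.829] [0.031 0.024 0.025 0.299 0.26  0.59  0.001 0.143] yaw 0.81 taz6 0.163
time_s: 15.95
ee_pos: [0.5264, 0.1862, 0.103]
eef_rot: [-3.142, -0.001, 0.768]
force: [-3.6, 1.2, 13.4]
grip_width: 0.009
grip_force: 58.3
[ 0.329  0.952  0.149 -3.627  0.583 13.515 58.322  8.99 ] [0.028 0.03  0.023 0.734 0.278 0.466 0.001 0.13 ] yaw 0.77 taz6 0.169
```

View pics/fin.png

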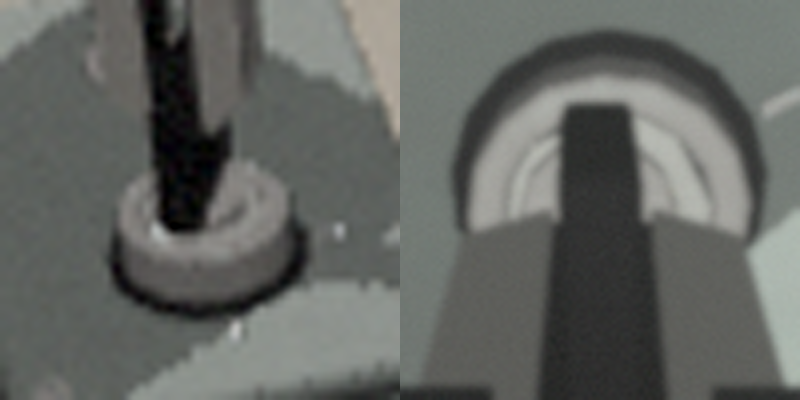

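The last picture shows the collar down inside the rim, and the bow between the pads still looks in line with the tool. I check for any slip by comparing the bow edges with the pre-turn wrist image.

Run:
```python
from h import *
import pickle
_,w0=pickle.load(open("k.pkl","rb"));w=eyes.camera("wrist")
o=ctrl.get_obs();R=Rt(o);P=o["ee_pos"];print(o["qpos"].round(3),o["time_s"])
for x in(.017,): print([np.round(proj(w,P+R@np.array([x,y,z])),1) for y in(-.005,.005) for z in(.028,-.008)])
for n,W in(("before",w0),("now",w)):
    g=cv2.cvtColor(W["pixels"],cv2.COLOR_BGR2GRAY).astype(int)
    print(n)
    for r in range(256,312,6):
        row=g[r,295:350];print(r,row[8:48].tolist())
```

```text
[2.740e-01 4.230e-01 1.608e+00 1.000e-03 1.109e+00 1.075e+00] 16.45
[array([312.6, 247.7]), array([310.7, 266.6]), array([330.6, 247.7]), array([332.3, 266.6])]
before
256 [182, 189, 189, 189, 190, 190, 190, 189, 185, 170, 134, 88, 58, 51, 50, 50, 51, 52, 52, 50, 52, 51, 52, 50, 49, 50, 52, 62, 96, 143, 176, 188, 189, 187, 190, 189, 188, 180, 153, 123]
262 [182, 187, 189, 188, 187, 183, 171, 153, 133, 107, 76, 57, 51, 51, 51, 49, 50, 51, 50, 51, 48, 46, 49, 51, 47, 49, 51, 51, 71, 101, 126, 141, 157, 171, 182, 185, 187, 182, 162, 150]
268 [158, 151, 146, 147, 157, 165, 168, 163, 136, 93, 65, 54, 54, 54, 53, 53, 56, 52, 55, 54, 54, 54, 53, 53, 53, 53, 52, 52, 67, 98, 138, 162, 173, 173, 168, 161, 151, 154, 165, 171]
274 [162, 158, 165, 169, 172, 172, 172, 164, 137, 97, 64, 54, 55, 57, 56, 59, 56, 57, 57, 58, 57, 58, 56, 55, 56, 56, 55, 58, 69, 101, 142, 167, 174, 176, 175, 174, 173, 166, 152, 142]
280 [99, 100, 100, 99, 99, 98, 93, 82, 70, 59, 55, 55, 56, 56, 55, 57, 57, 57, 57, 56, 57, 56, 55, 57, 55, 55, 55, 53, 54, 59, 65, 79, 88, 96, 99, 100, 98, 98, 99, 98]
286 [99, 100, 98, 98, 
[... 1842 characters left out ...]
 47, 57, 75, 88, 93, 95, 95, 93, 97, 95]
292 [95, 94, 95, 94, 89, 80, 63, 51, 42, 44, 48, 50, 51, 47, 48, 49, 50, 49, 50, 50, 46, 48, 50, 50, 48, 53, 51, 48, 49, 46, 47, 50, 66, 81, 89, 95, 97, 95, 95, 94]
298 [92, 94, 91, 93, 87, 71, 55, 44, 42, 46, 46, 47, 47, 49, 48, 48, 48, 48, 50, 47, 49, 49, 47, 47, 48, 48, 47, 48, 44, 47, 45, 49, 53, 71, 87, 92, 95, 95, 94, 95]
304 [93, 92, 94, 88, 78, 60, 47, 44, 44, 42, 45, 45, 48, 49, 46, 48, 47, 48, 49, 44, 46, 47, 48, 48, 48, 49, 50, 45, 47, 46, 47, 43, 51, 61, 77, 92, 92, 94, 93, 92]
310 [95, 92, 89, 81, 68, 51, 42, 40, 41, 40, 43, 43, 47, 46, 45, 48, 45, 50, 47, 47, 46, 48, 48, 48, 46, 46, 46, 49, 42, 46, 43, 43, 42, 52, 68, 84, 89, 94, 93, 94]
```

```bash
cat > lag.py <<'E'
from h import *
import pickle
_,w0=pickle.load(open("k.pkl","rb"))
def f(W):
    g=cv2.cvtColor(W["pixels"],cv2.COLOR_BGR2GRAY).astype(float);r=[]
    for v in(254,256,258,272,274,276):
        row=g[v,295:350];i=24
        L=i
        while row[L]<95:L-=1
        L+= (95-row[L])/(row[L+1]-row[L]); Q=i
        while row[Q]<95:Q+=1
        Q-= (row[Q]-95)/(row[Q]-row[Q-1]);r.append((L+Q)/2)
    return np.mean(r[:3]),np.mean(r[3:])
print("before",f(w0),"now",f(eyes.camera("wrist")))
E
python3 lag.py; echo '[[[0,0,0],[0,0,0.03]],[[0,0,0],[0,0,0.03]],[[0,0,0],[0,0,0]]]' | python3 -m crank - 60; python3 lag.py; python3 m.py
```

```text
before (np.float64(27.423600139105147), np.float64(26.93265853506603)) now (np.float64(25.583587930793858), np.float64(26.59470541970542))
time_s: 16.8
ee_pos: [0.5264, 0.1862, 0.103]
eef_rot: [-3.142, -0.001, 0.709]
force: [-3.8, 0.6, 13.0]
grip_width: 0.0091
grip_force: 60.4
before (np.float64(27.423600139105147), np.float64(26.93265853506603)) now (np.float64(25.252371364258902), np.float64(26.21126963032451))
[ 0.339  0.953  0.27  -3.47   0.846 13.5   60.425  9.028] [0.019 0.03  0.024 0.437 0.684 0.304 0.    0.216] yaw 0.71 taz6 0.261
```

Over the last 0.06 rad the turning torque rose from 0.15 to 0.27 N m, well above the 0.12 N m spring, so the switch is on its stop. The key is still seated with a 13 N push and gripped at 60 N. Handing in.

```bash
python3 -c "
from station import ctrl
print(ctrl.hand_in())"
```

```text
the job is handed in; nothing more can be done
None
```

The rectangular-bow key is seated, was held home for about 1 s, was turned clockwise to the switch's stop and is still gripped and held there; the job was handed in at about 17 s, and I did not re-check the other two keys or the multimeter by camera at the end.

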